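Square up a plywood panel in the boring jig, clamp it and start the machine

ROBOT

A 7-joint arm with a two-finger parallel gripper is mounted at the origin on the work surface. World frame = base frame: x ahead of the robot, y to its left, z up, the work surface at z = 0. Lengths are in m, angles in rad, forces in N, time in s.
With the tool pointing down it reaches from about 0.4 to 0.9 m from the base axis. Payload 5.6 kg.
Tool frame: the origin (TCP) lies midway between the tips of the shut fingers; the grasp point (between the pads) lies ctrl.hold_point_z behind it (ctrl.hold_point_z is the distance from the TCP to the grasp point, in m); z points along the fingers, y is the direction in which the jaws open and shut (so a half turn about z gives the same grasp; the last joint's range is limited). The gripper opens to 92 mm and grips with 3 to 60 N. Pads are 20 mm wide; open, the fingers measure 128 mm over their backs; the gripper's body (75 mm by 189 mm) begins 69 mm behind the grasp point.
Start: joints at [-1.278, 0.468, -0.012, 1.603, 0.006, 1.071, -0.056], TCP at [0.214, 0.614, 0.215] pointing down, gripper open.
Joint ranges: [-2.53, 2.53], [-0.31, 2.02], [-1.57, 1.55], [0.28, 2.44], [-1.29, 4.43], [0.15, 1.84], [-2.92, 2.92]. Speed limits (rad/s): [2.57, 2.57, 3.14, 3.14, 3.14, 3.14, 3.14].

INTERFACE

Orientations are given as a rotation vector (axis times angle).
In Python, from workcell import ctrl gives the robot as it stands.
- The arm moves only by the tool drive_tool, never from a script. Its argument "series" is a list of rows, each an object with "linear": the shift along the tool's x, y, z in m, a list of three; "yaw": the turn about the tool's z in degrees. A call has 1 to 12 rows; each row shifts and turns the commanded pose from where the row before left it, along the tool's axes as they then stand; what a row does not reach is not made up. A row lasts 1/10 s, in which the tool goes at most 50 mm and 8.59 degrees, less where a joint would pass 70% of its speed; a pose out of reach is approached as far as the arm can. A call with a gripper value outside its range is refused whole. "fingers" is the finger opening in m, from 0 to 0.0919, set as the call begins (left out, the last holds). The fingers move at their own pace and stop on an object; "squeeze" is the grip in N (left out, the last holds). Time passes only in rows, so rows that do not move let the fingers close. It gives the time, the measured TCP pose, the force and the opening at its end, in the units of the state.
- ctrl.observe(): the state, without advancing time (a new reading comes with each control period).
- ctrl.read_camera(name): name is "side" or "top" or "wrist"; returns (picture, depth): 384x512x3 uint8, red, green, blue; 384x512 float32, m along the optical axis (not along the pixel's ray), 0 where there is no reading.
- ctrl.camera_info(name): a dict with "K" (3x3 intrinsics, pixels), "D" ([k1, k2, p1, p2, k3] as OpenCV has them; the pictures are not rectified), "eye" and "attitude" of the camera in the world; the wrist camera has in their place "T_tool_cam" (4x4, takes a point from camera to tool coordinates, whose origin is the TCP and whose axes are the flange's). Camera axes: x right, y down, z forward; pixel columns grow to the right and rows downward; lengths in m; the calibration is good to about 2 mm. A picture is of the moment at which its call begins: read the wrist's pose just before it. camera_info takes no time and is no camera call.
- ctrl.sign_off(): hands the job in, once; it reports no verdict.
The state is a dict: "time": time; "joints": joint angles; "qd": joint speeds; "tau": joint torques, N m; "tcp_pos": TCP position; "tool_rot": TCP orientation; "wrist_force": force on the tool from outside, world axes, zero at the start; "ft_torque": the same for the moment, N m; "finger_gap": opening from 0.0 (shut) to 1.0 (fully open).
Only numpy, scipy, OpenCV 4.12 (cv2) and the standard library are available. Lean on these libraries where they do the work, as an engineer would, in place of code of your own. Each camera call takes 0.05 s, during which the arm holds its last target.

TASK

Slide the plywood panel that lies on the boring jig fully home, flush against both the far stop and the side fence, then tip the hold-down arm over until its rubber foot rests on the panel. Only when the panel is home and held, press the start button (the flat, narrow one) fully down and let it go. Do not press the mushroom-headed stop button, and leave the other things on the bench where they are.

Things in the scene. Friction and masses are not known exactly. Their poses are not given: they have to be found in the camera images.
- panel: Loose plywood panel, 130 (its x) x 160 (its y) x 12 mm thick, about 0.16 kg, lying flat on the jig bed, up to 0.2 rad askew. Origin: centre of its underside.
- jig: Fixed boring jig. Aluminium bed, top at z 12 mm, from x -140 to 105 and y -115 to 150 mm in its frame; dark steel far stop (inner face x +85) and side fence (inner face y -95), each 20 mm wide, 18 mm tall above the bed. Panel home: its centre at x +20, y -15, its axes parallel. Origin on the bench; x points away from the robot to the far stop, y away from the side fence.
- jig_corner (a point): Corner of the bed where the inner faces of the far stop and the side fence meet, at the bed's top; axes as the jig. The panel's centre is at (-65, +80) mm from it when home.
- hold_down (a joint): Hinge angle (rad) of the steel hold-down arm on lugs outside the side fence. 0 = leaning back 0.3 rad past upright, away from the bed; 0.3 = upright; about 1.87 = level, foot resting on the 12 mm panel. Its axis is parallel to the jig's x; the top moves to jig +y. It stays near upright; tipped 0.5 rad past upright it falls slowly the rest.
- clamp_hinge (a point): Hinge axis of the hold-down arm, at x +20, y -128, z 44 mm of the jig. The lugs are 48 mm wide over both (jig x) and 54 mm tall. The arm is a bar 16 mm wide and 10 mm thick with a foot 70 mm from the hinge.
- clamp_ball (a point): Centre of the black ball (22 mm diameter) at the free end of the hold-down arm, 95 mm from the hinge.
- start (a joint): Travel of the start button, m: 0 = out, 0.006 = fully down. Spring, 5 N at full travel.
- start_top (a point): Centre of the flat top face of the start button: black, 28 mm diameter, in an aluminium collar of 44 mm diameter, on a grey box 64 x 64 x 50 mm; 72 mm above the bench. z points up; pressed straight down.
- stop (a joint): Travel of the stop button, m: 0 = out, 0.006 = fully down.
- stop_top (a point): Centre of the domed top of the stop button: black mushroom head 60 mm in diameter, on an equal grey box; 86 mm above the bench. Not to be pressed. The two boxes may change places.
- glue: Bystander: white glue bottle, 52 mm diameter, 140 mm tall. Origin: centre of its underside.
- oil: Bystander: small white bottle, 40 mm diameter, 100 mm tall. Origin: centre of its underside.
- tape: Bystander: roll of tape lying flat, 96 mm diameter, 45 mm tall. Origin: centre of its underside.
- screwdriver: Bystander: screwdriver lying on the bench, along its x.
- offcut: Bystander: wood offcut 45 x 24 x 18 mm between the jig and the button boxes. Origin: centre of its underside.
- pencil: Bystander: carpenter's pencil 160 x 8 x 8 mm lying along its x. Origin: centre of its underside.
There are look-alikes about, which are no part of the job. Several things have the shape of the panel; the one meant has the colours described above.

How it is judged:
On the way, in this order (a step that is already met when the one before it is completed fails the run):
1. the panel is flush against the far stop and the side fence (x of panel in the frame of jig_corner above -0.068 m and y of panel in the frame of jig_corner below 0.083 m and angle between the x axis of panel and the x axis of jig, either way round below 0.03 rad and z of panel in the frame of jig_corner below 0.004 m), for 0.2 s.
2. the hold-down arm's foot rests on the panel, which is still home (all of step 1 and value of joint hold_down above 1.8 rad), for 0.2 s.
3. the start button is fully down with the panel home and held (all of step 2 and value of joint start above 0.005 m), for 0.05 s.
At the end, for the whole second after the job is handed in: Panel flat on the bed, at rest, within 3 mm of the stop and of the fence and 0.03 rad of square; hold-down arm on it (over 1.80 rad); start button pressed over 5 mm after that and out again (under 1 mm); stop button out (under 1 mm) (all of step 2 and value of joint each of start, stop below 0.001 m and linear speed of panel below 0.01 m/s); the robot touches nothing.
It fails at once if the stop button is pressed (over 2 mm) (value of joint stop above 0.002 m).
It fails at once if the start button is pressed (over 3 mm) while the panel is not home or the arm is not down (value of joint start above 0.003 m and not (x of panel in the frame of jig_corner above -0.068 m and y of panel in the frame of jig_corner below 0.083 m and angle between the x axis of panel and the x axis of jig, either way round below 0.03 rad and z of panel in the frame of jig_corner below 0.004 m and value of joint hold_down above 1.8 rad)).
It fails at once if another thing on the bench is shifted by more than 30 mm (distance of any of glue, oil, tape, screwdriver, offcut, pencil from where it was at the start of the episode above 0.03 m).
It also fails if it takes over 72 s, if anything falls off the work surface, if the arm or the gripper's body presses on something with over 40 N, if the wrist force passes 120 N, or if a joint passes its speed limit or range.

## Working session

There is one attempt and no reset: what is moved stays moved. The work goes in short steps, Python scripts to look and compute and a tool call to move; the robot and the scene stay as the last step left them, time stands still between calls to the robot, and variables do not carry over. Pictures are saved under pics/ and viewed, and the job is handed in when it is done.

Besides the shell and the picture viewer there is one more tool, called after "Request:" as name([rows], argument=value, ...), one row to a line, values as JSON. drive_tool: Moves the arm, as the interface text tells. Its arguments: {"type":"object","properties":{"series":{"type":"array"},"fingers":{"type":"number"},"squeeze":{"type":"number"}},"required":["series"]}

```bash
ls; mkdir -p pics; python3 - <<'E'
from workcell import ctrl
import cv2, numpy as np
print(ctrl.observe()); print(ctrl.hold_point_z)
for n in ["side","top","wrist"]:
    print(n, ctrl.camera_info(n))
for n in ["side","top"]:
    p,d=ctrl.read_camera(n); cv2.imwrite(f"pics/{n}0.png",cv2.cvtColor(p,cv2.COLOR_RGB2BGR)); np.save(f"pics/{n}0.npy",d)
E
```

```text
pics
{'time': 0.0, 'joints': array([-1.27797526,  0.46837366, -0.01161535,  1.60358674,  0.0059842 ,
        1.07139502, -0.0563375 ]), 'qd': array([ 0.00105597, -0.00066375, -0.00092367, -0.00036948, -0.0006458 ,
        0.00034194,  0.00084242]), 'tau': array([-3.80886286e-04, -5.20561159e+01, -1.26530119e-02, -2.43747354e+01,
       -5.67419152e-02,  1.72494119e-02,  1.43259958e-04]), 'tcp_pos': array([0.21407165, 0.61313857, 0.2136579 ]), 'tool_rot': array([-5.25151529e-01, -3.09719778e+00,  2.69823231e-03]), 'wrist_force': array([ 0.31388248,  0.21552007, -1.00017056]), 'ft_torque': array([ 0.00916367,  0.05329308, -0.04341299]), 'finger_gap': 0.9999645814705802}
0.0187
side {'K': array([[366.28456941,   0.        , 258.02839706],
       [  0.        , 366.28456941, 191.10855707],
       [  0.        ,   0.        ,   1.        ]]), 'D': array([-0.01847443,  0.        ,  0.        ,  0.        ,  0.        ]), 'eye': array([0.33797208, 0.61424106, 0.76766418]), 'attitude': array([-0.39972814,  2.77567387, -1.11364014])}
top {'K': array([[477.99845912,   0.        , 257.00372741]
[... 193 characters left out ...]
rray([0.32765105, 0.00853594, 1.35129713]), 'attitude': array([-2.14997061,  2.09748726, -0.18244416])}
wrist {'K': array([[303.13826726,   0.        , 256.00786055],
       [  0.        , 303.13826726, 193.14531827],
       [  0.        ,   0.        ,   1.        ]]), 'D': array([0.02457658, 0.        , 0.        , 0.        , 0.        ]), 'T_tool_cam': array([[-2.12776037e-03, -9.68014791e-01, -2.50884110e-01,
         7.07818363e-02],
       [ 9.99997618e-01, -1.93771072e-03, -1.00453819e-03,
         7.04221256e-04],
       [ 4.86267000e-04, -2.50885650e-01,  9.68016608e-01,
        -1.70017312e-01],
       [ 0.00000000e+00,  0.00000000e+00,  0.00000000e+00,
         1.00000000e+00]])}
```

View pics/side0.png

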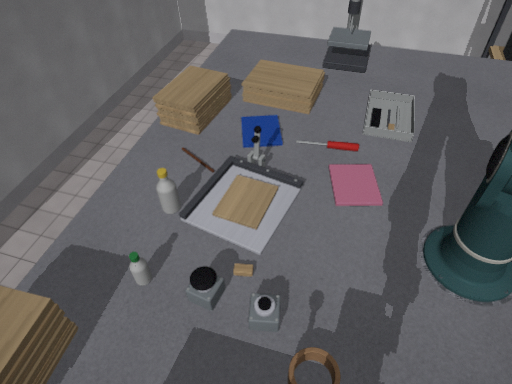

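View pics/top0.png

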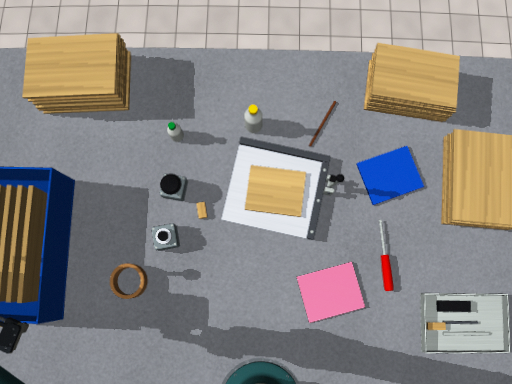

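The top view shows the jig around px (277,187), with the panel at (275,190), the hold-down at (335,181) and the start button at (163,237). The mushroom stop is at (171,185) and the offcut at (202,210).

```bash
cat > h.py <<'E'
import cv2, numpy as np
from scipy.spatial.transform import Rotation as R
from workcell import ctrl
def pose(n, st=None):
    i=ctrl.camera_info(n)
    if n=="wrist":
        T=np.eye(4); T[:3,:3]=R.from_rotvec(st["tool_rot"]).as_matrix(); T[:3,3]=st["tcp_pos"]
        T=T@i["T_tool_cam"]
    else:
        T=np.eye(4); T[:3,:3]=R.from_rotvec(i["attitude"]).as_matrix(); T[:3,3]=i["eye"]
    return i["K"],i["D"],T
def cloud(n,d,st=None):
    K,D,T=pose(n,st); h,w=d.shape
    uv=np.stack(np.meshgrid(np.arange(w),np.arange(h)),-1).reshape(-1,1,2).astype(np.float64)
    xy=cv2.undistortPoints(uv,K,D)[:,0]
    P=np.c_[xy*d.reshape(-1,1),d.reshape(-1)]@T[:3,:3].T+T[:3,3]
    P[d.reshape(-1)==0]=np.nan
    return P.reshape(h,w,3)
def onplane(n,uv,z,st=None):
    K,D,T=pose(n,st)
    xy=cv2.undistortPoints(np.array(uv,float).reshape(-1,1,2),K,D)[:,0]
    r=np.c_[xy,np.ones(len(xy))]@T[:3,:3].T
    return T[:3,3]+r*((z-T[2,3])/r[:,2])[:,None]
def proj(n,P,st=None):
    K,D,T=pose(n,st); 
    Ti=np.linalg.inv(T)
    return cv2.projectPoints(np.array(P,float).reshape(-1,1,3),cv2.Rodrigues(Ti[:3,:3])[0],Ti[:3,3],K,D)[0][:,0]
E
python3 - <<'E'
from h import *
p=cv2.imread("pics/top0.png"); d=np.load("pics/top0.npy")
P=cloud("top",d)
c=p[100:260,140:360]; cv2.imwrite("pics/topc.png",cv2.resize(c,None,fx=3.6,fy=3.6,interpolation=cv2.INTER_CUBIC))
for u,v in [(275,190),(235,190),(300,225),(163,237),(171,185),(202,210),(254,115),(175,130),(340,179)]: print((u,v),P[v,u].round(4))
p=cv2.imread("pics/side0.png")
c=p[110:340,120:320]; cv2.imwrite("pics/sidec.png",cv2.resize(c,None,fx=2.6,fy=2.6,interpolation=cv2.INTER_CUBIC))
E
```

```text
(275, 190) [ 0.5778 -0.0284  0.0221]
(235, 190) [0.5768 0.0853 0.0124]
(300, 225) [nan nan nan]
(163, 237) [0.4329 0.2726 0.0669]
(171, 185) [0.5728 0.2552 0.0858]
(202, 210) [0.5157 0.1759 0.0213]
(254, 115) [0.7679 0.035  0.11  ]
(175, 130) [0.7306 0.2548 0.0785]
(340, 179) [ 0.589  -0.1935  0.1385]
```

View pics/topc.png

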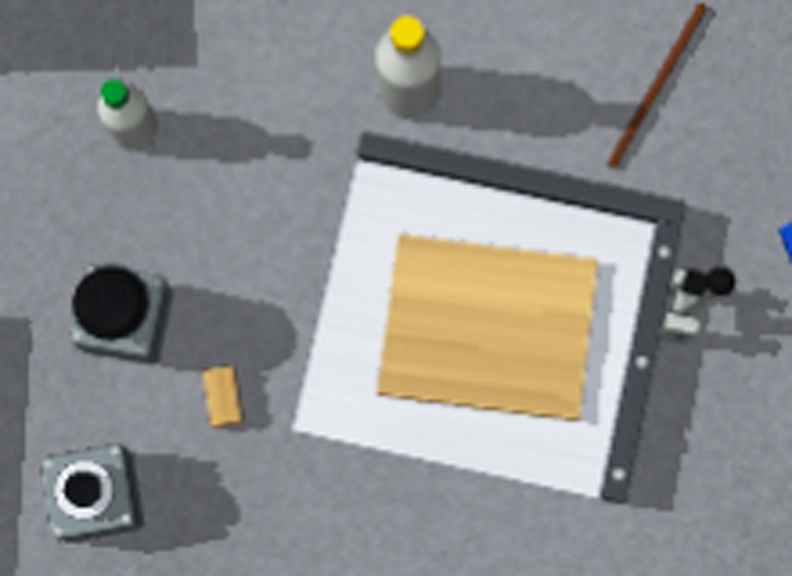

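View pics/sidec.png

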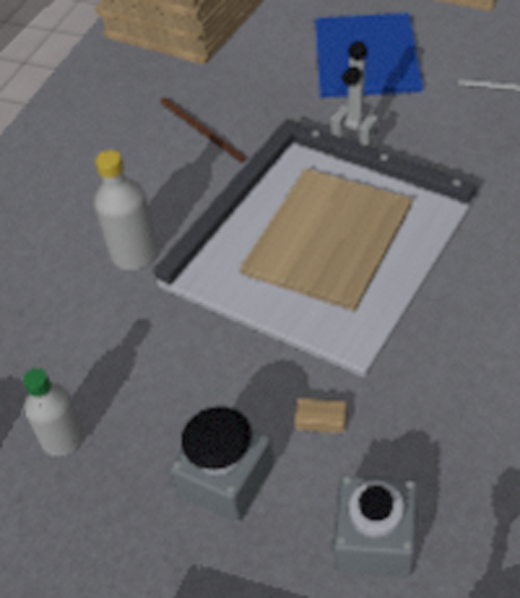

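```bash
cat > fit.py <<'E'
from h import *
from scipy.optimize import least_squares
def un(c,s,o): return (np.array(c,float)+0.5)/s-0.5+np.array(o)
tj=un([(293,430),(600,497),(626,504),(363,132),(356,159),(685,203)],3.6,(140,100))
TJ=np.array([(-140,150,12),(-140,-95,30),(-140,-115,30),(105,150,30),(85,150,30),(105,-115,30)])/1e3
tp=un([(398,233),(597,259),(579,419),(378,394)],3.6,(140,100))
TP=np.array([(65,80,24),(65,-80,24),(-65,-80,24),(-65,80,24)])/1e3
sj=un([(366,374),(157,282),(155,268),(290,121),(474,196)],2.6,(120,110))
SJ=np.array([(-140,150,12),(105,150,12),(105,150,30),(105,-115,30),(-140,-95,30)])/1e3
sp=un([(242,272),(311,168),(413,197),(355,308)],2.6,(120,110))
SP=TP[[0,1,2,3]]
def fit(n,M,uv,z0=0):
    def W(q): 
        c,s=np.cos(q[2]),np.sin(q[2]); return np.c_[q[0]+c*M[:,0]-s*M[:,1],q[1]+s*M[:,0]+c*M[:,1],M[:,2]+z0]
    r=least_squares(lambda q:(proj(n,W(q))-uv).ravel(),[0.58,0,0.])
    print(n,r.x.round(4),r.fun.reshape(-1,2).round(1).tolist()); return r.x
if __name__=="__main__":
    for n,M,uv in [("top",TJ,tj),("side",SJ,sj),("top",TP,tp),("side",SP,sp)]: fit(n,M,uv)
    q=lambda n,u,z:onplane(n,un([u],3.6 if n=="top" else 2.6,(140,100) if n=="top" else (120,110)),z)[0].round(4)
    print("start",q("top",(82,490),.072),q("side",(376,503),.072))
    print("stop",q("top",(110,302),.083),q("side",(216,437),.083))
    print("ball",q("top",(720,282),.135),q("side",(358,50),.135))
E
python3 fit.py
```

```text
top [ 0.5988 -0.0517 -0.1955] [[-0.3, 0.6], [0.1, 0.4], [-0.0, 0.0], [-0.4, -0.0], [-0.0, -1.0], [0.6, -0.2]]
side [ 0.5985 -0.0508 -0.2052] [[0.2, -0.0], [0.3, -0.4], [-0.1, 0.6], [0.1, -0.8], [-0.4, 0.5]]
top [ 0.5772 -0.0289 -0.1018] [[-0.1, 0.0], [0.3, -0.3], [0.3, 0.2], [-0.5, 0.0]]
side [ 0.5764 -0.0276 -0.1127] [[-0.4, -1.2], [-1.3, 0.5], [0.8, 1.3], [0.8, -0.4]]
start [0.4358 0.2733 0.072 ] [0.4383 0.2771 0.072 ]
stop [0.5773 0.2582 0.083 ] [0.578  0.2635 0.083 ]
ball [ 0.5925 -0.1932  0.135 ] [ 0.5966 -0.2011  0.135 ]
```

```bash
cat > go.py <<'E'
import sys
from h import *
J=np.array([.5987,-.0513]); JY=-0.200
def j2w(x,y):
    c,s=np.cos(JY),np.sin(JY); return J+np.array([c*x-s*y,s*x+c*y])
def w2j(w):
    c,s=np.cos(JY),np.sin(JY); d=np.asarray(w)[:2]-J; return np.array([c*d[0]+s*d[1],-s*d[0]+c*d[1]])
def rel(w,z,yaxis=None):
    "yaxis: jig-frame angle (deg) wanted for tool y"
    st=ctrl.observe(); M=R.from_rotvec(st["tool_rot"]).as_matrix()
    ang=np.degrees(np.arctan2(M[1,1],M[0,1])-JY)
    print("t",round(st["time"],2),"tcp",st["tcp_pos"].round(4),"jig mm",(w2j(st["tcp_pos"])*1e3).round(1),"tooly jig deg",ang.round(2),"tilt",M[:,2].round(3),"F",st["wrist_force"].round(2),"gap",round(st["finger_gap"],3))
    if w is not None:
        d=np.r_[w,z]-st["tcp_pos"]; print("tool delta",(M.T@d).round(4), "len",np.linalg.norm(d).round(3))
    if yaxis is not None: print("yaw deg",round(-((yaxis-ang+180)%360-180),2))
E
python3 -c "
from go import *
rel(j2w(-.117,.012),.12,90)"
```

```text
t 0.1 tcp [0.2141 0.6132 0.2138] jig mm [-508.9  574.8] tooly jig deg 82.21 tilt [-0.    -0.001 -1.   ] F [-0.59  0.09  0.1 ] gap 1.0
tool delta [-0.4646 -0.5044  0.0946] len 0.692
yaw deg -7.79
```

Request:
drive_tool([
  {"linear": [-0.029,-0.0315,0],"yaw": 0},
  {"linear": [-0.029,-0.0315,0],"yaw": 0},
  {"linear": [-0.029,-0.0315,0],"yaw": 0},
  {"linear": [-0.029,-0.0315,0],"yaw": 0},
  {"linear": [-0.029,-0.0315,0],"yaw": 0},
  {"linear": [-0.029,-0.0315,0],"yaw": 0},
  {"linear": [-0.029,-0.0315,0],"yaw": 0},
  {"linear": [-0.029,-0.0315,0],"yaw": 0},
  {"linear": [-0.029,-0.0315,0],"yaw": 0},
  {"linear": [-0.029,-0.0315,0],"yaw": 0},
  {"linear": [-0.029,-0.0315,0],"yaw": 0},
  {"linear": [-0.029,-0.0315,0],"yaw": 0},
], fingers=0.0919)

```text
time: 1.3
tcp_pos: [0.4184, 0.1404, 0.2146]
tool_rot: [0.525, 3.097, 0.0]
wrist_force: [0.6, 0.4, -0.4]
finger_gap: 0.998
```

Request:
drive_tool([
  {"linear": [-0.029,-0.0315,0],"yaw": 0},
  {"linear": [-0.029,-0.0315,0],"yaw": 0},
  {"linear": [-0.029,-0.0315,0],"yaw": 0},
  {"linear": [-0.029,-0.0315,0],"yaw": 0},
  {"linear": [0,0,0],"yaw": -7.8},
  {"linear": [0,0,0],"yaw": 0},
  {"linear": [0,0,0],"yaw": 0},
])

```text
time: 2.0
tcp_pos: [0.4858, -0.0145, 0.2143]
tool_rot: [-0.317, -3.125, -0.0]
wrist_force: [0.8, 0.7, -0.6]
finger_gap: 0.999
```

```bash
python3 -c "
from go import *
rel(j2w(-.117,.012),.019,90)
st=ctrl.observe();p,d=ctrl.read_camera('wrist');cv2.imwrite('pics/w1.png',p[:,:,::-1]);np.save('pics/w1.npy',d)
print(repr(st['tcp_pos']),repr(st['tool_rot']))
p,d=ctrl.read_camera('top');cv2.imwrite('pics/top1.png',p[:,:,::-1])"
```

```text
t 2.0 tcp [ 0.4858 -0.0145  0.2143] jig mm [-118.    13.6] tooly jig deg 89.89 tilt [-0.001  0.    -1.   ] F [ 0.79  0.67 -0.56] gap 0.999
tool delta [-0.0012 -0.0017  0.1953] len 0.195
yaw deg -0.11
array([ 0.48576222, -0.0144866 ,  0.21428506]) array([-3.16505857e-01, -3.12478882e+00, -4.35500066e-04])
```

View pics/w1.png

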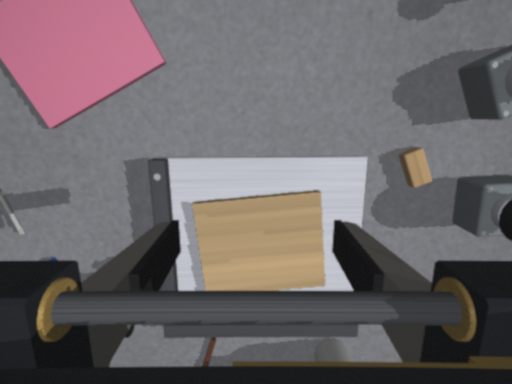

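```bash
python3 -c "
from go import *
st=ctrl.observe()
print((np.array([w2j(a) for a in onplane('wrist',[(367,157),(169,158)],.012,st)])*1e3).round(1))
print((np.array([w2j(a) for a in onplane('wrist',[(193,203),(320,191),(325,287)],.024,st)])*1e3).round(1))
"
```

```text
[[-137.8  150.8]
 [-137.1  -92.4]]
[[-83.  -63.5]
 [-98.   92.9]
 [ 33.7 106. ]]
```

Request:
drive_tool([
  {"linear": [0,0,0.045],"yaw": 0},
  {"linear": [0,0,0.045],"yaw": 0},
  {"linear": [0,0,0.04],"yaw": 0},
  {"linear": [0,0,0.03],"yaw": 0},
  {"linear": [0,0,0.02],"yaw": 0},
  {"linear": [0,0,0.01],"yaw": 0},
  {"linear": [0,0,0.005],"yaw": 0},
  {"linear": [0,0,0],"yaw": 0},
  {"linear": [0,0,0],"yaw": 0},
])

```text
time: 3.0
tcp_pos: [0.487, -0.0149, 0.0205]
tool_rot: [0.313, 3.124, 0.001]
wrist_force: [0.1, 1.0, 0.5]
finger_gap: 1.001
```

```bash
python3 -c "
from go import *
rel(j2w(-.055,.012),.019,90)
p,d=ctrl.read_camera('side');cv2.imwrite('pics/side1.png',cv2.resize(p[100:300,120:380,::-1],None,fx=3,fy=3))"
```

```text
t 3.0 tcp [ 0.487  -0.0149  0.0205] jig mm [-116.7   13.5] tooly jig deg 90.02 tilt [ 0.002  0.    -1.   ] F [0.09 0.99 0.46] gap 1.001
tool delta [-0.0617 -0.0015  0.0016] len 0.062
yaw deg 0.02
```

View pics/side1.png

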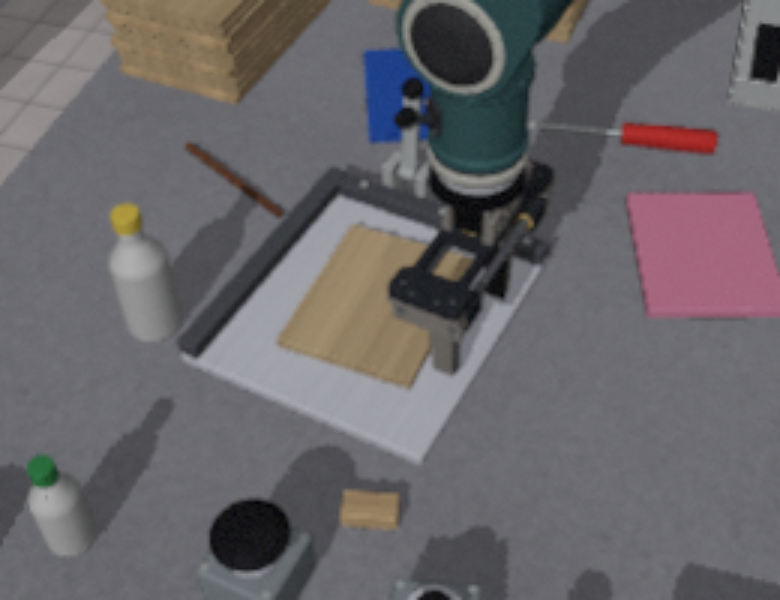

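The fingers stand just behind the panel's near edge, so I can start the push.

Request:
drive_tool([
  {"linear": [-0.003,0,0.002],"yaw": 0},
  {"linear": [-0.005,0,0],"yaw": 0},
  {"linear": [-0.005,0,0],"yaw": 0},
  {"linear": [-0.005,0,0],"yaw": 0},
  {"linear": [-0.005,0,0],"yaw": 0},
  {"linear": [-0.005,0,0],"yaw": 0},
  {"linear": [-0.005,0,0],"yaw": 0},
  {"linear": [-0.005,0,0],"yaw": 0},
  {"linear": [-0.005,0,0],"yaw": 0},
  {"linear": [-0.005,0,0],"yaw": 0},
  {"linear": [-0.005,0,0],"yaw": 0},
  {"linear": [0,0,0],"yaw": 0},
])

```text
time: 4.25
tcp_pos: [0.5393, -0.0259, 0.0177]
tool_rot: [0.313, 3.124, -0.0]
wrist_force: [0.1, -0.2, 0.1]
finger_gap: 1.0
```

Request:
drive_tool([
  {"linear": [-0.003,0,0],"yaw": 0},
  {"linear": [-0.002,0,0],"yaw": 0},
  {"linear": [-0.001,0,0],"yaw": 0},
  {"linear": [0,0,0],"yaw": 0},
])

```text
time: 4.65
tcp_pos: [0.5442, -0.0268, 0.0176]
tool_rot: [0.313, 3.126, -0.0]
wrist_force: [-1.4, -0.0, -0.5]
finger_gap: 1.003
```

```bash
python3 -c "
from go import *
rel(j2w(-.055,.012),.019,90)
p,d=ctrl.read_camera('side');cv2.imwrite('pics/side2.png',cv2.resize(p[100:300,120:380,::-1],None,fx=3,fy=3))"
```

```text
t 4.65 tcp [ 0.5442 -0.0268  0.0176] jig mm [-58.3  13.2] tooly jig deg 90.01 tilt [ 0. -0. -1.] F [-1.43 -0.02 -0.53] gap 1.003
tool delta [-0.0033 -0.0012 -0.0014] len 0.004
yaw deg 0.01
```

View pics/side2.png

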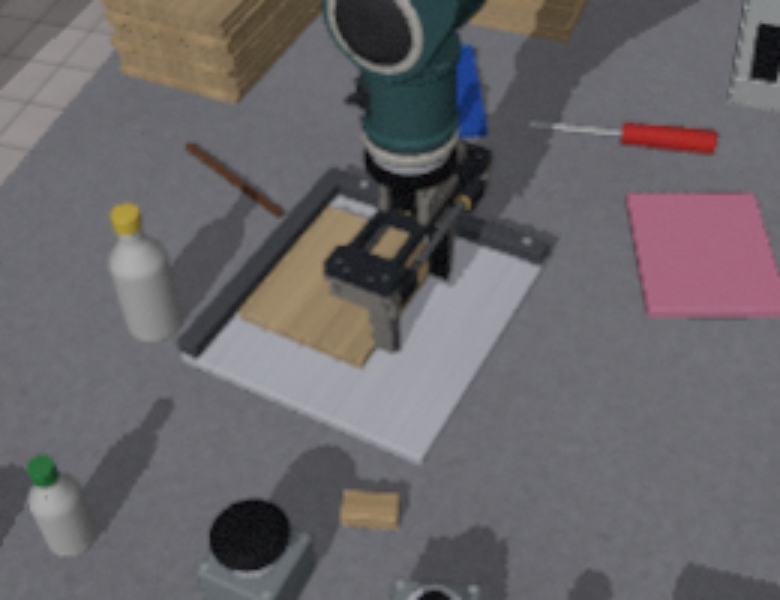

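Request:
drive_tool([
  {"linear": [-0.001,0,0],"yaw": 0},
  {"linear": [-0.001,0,0],"yaw": 0},
  {"linear": [-0.001,0,0],"yaw": 0},
  {"linear": [0,0,0],"yaw": 0},
])

```text
time: 5.1
tcp_pos: [0.5473, -0.0274, 0.0176]
tool_rot: [0.313, 3.125, 0.0]
wrist_force: [-0.9, 0.0, 0.1]
finger_gap: 0.997
```

Request:
drive_tool([
  {"linear": [-0.001,0,0],"yaw": 0},
  {"linear": [-0.001,0,0],"yaw": 0},
  {"linear": [0,0,0],"yaw": 0},
])

```text
time: 5.4
tcp_pos: [0.5492, -0.0278, 0.0176]
tool_rot: [0.313, 3.125, -0.0]
wrist_force: [-1.2, -0.4, -0.3]
finger_gap: 0.998
```

Request:
drive_tool([
  {"linear": [-0.001,0,0],"yaw": 0},
  {"linear": [-0.001,0,0],"yaw": 0},
  {"linear": [0,0,0],"yaw": 0},
])

```text
time: 5.7
tcp_pos: [0.5494, -0.0279, 0.0174]
tool_rot: [-0.313, -3.123, -0.001]
wrist_force: [-5.5, 0.7, 4.3]
finger_gap: 1.0
```

Request:
drive_tool([
  {"linear": [-0.001,0,0],"yaw": 0},
  {"linear": [-0.001,0,0],"yaw": 0},
  {"linear": [0,0,0],"yaw": 0},
])

```text
time: 6.0
tcp_pos: [0.5495, -0.0279, 0.0172]
tool_rot: [-0.312, -3.119, -0.001]
wrist_force: [-9.2, 1.9, 8.4]
finger_gap: 0.999
```

```bash
python3 -c "
from go import *
rel(j2w(-.055,.012),.019,90)
p,d=ctrl.read_camera('side');cv2.imwrite('pics/side3.png',cv2.resize(p[140:260,160:340,::-1],None,fx=4.4,fy=4.4))
p,d=ctrl.read_camera('top');cv2.imwrite('pics/top3.png',cv2.resize(p[120:260,200:360,::-1],None,fx=4,fy=4))"
```

```text
t 6.0 tcp [ 0.5495 -0.0279  0.0172] jig mm [-52.9  13.1] tooly jig deg 90.03 tilt [-0.007  0.001 -1.   ] F [-9.18  1.88  8.36] gap 0.999
tool delta [ 0.0021 -0.0011 -0.0018] len 0.003
yaw deg 0.03
```

View pics/side3.png

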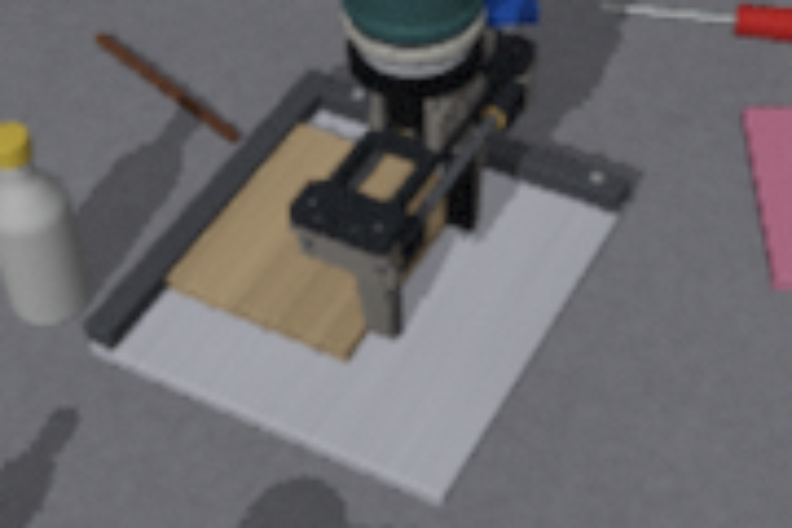

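View pics/top3.png

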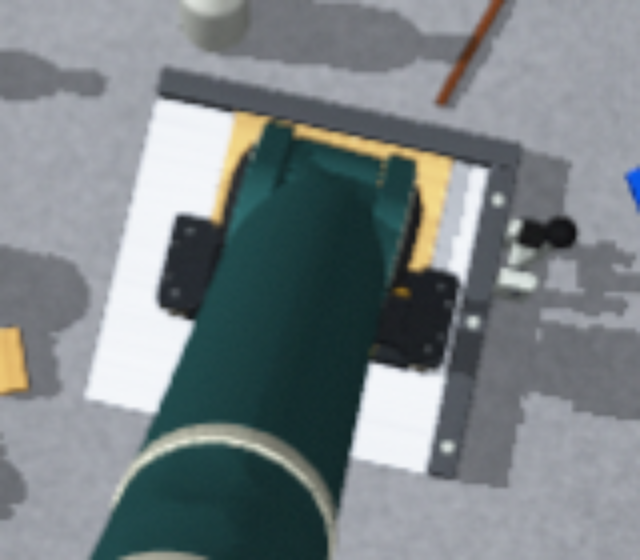

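Request:
drive_tool([
  {"linear": [0.01,0,0],"yaw": 0},
  {"linear": [0.02,0,0],"yaw": 0},
  {"linear": [0,0,-0.04],"yaw": 0},
  {"linear": [0,0,-0.04],"yaw": 0},
  {"linear": [0,0,-0.04],"yaw": 0},
  {"linear": [0,0,0],"yaw": 0},
], fingers=0.06)

```text
time: 6.7
tcp_pos: [0.5278, -0.0228, 0.1428]
tool_rot: [0.312, 3.114, 0.003]
wrist_force: [-0.1, 0.0, 0.2]
finger_gap: 0.652
```

Request:
drive_tool([
  {"linear": [0,0,0],"yaw": 8.2},
  {"linear": [0,0,0],"yaw": 8.2},
  {"linear": [0,0,0],"yaw": 8.2},
  {"linear": [0,0,0],"yaw": 8.2},
  {"linear": [0,0,0],"yaw": 8.2},
  {"linear": [0,0,0],"yaw": 8.2},
  {"linear": [0,0,0],"yaw": 8.2},
  {"linear": [0,0,0],"yaw": 8.2},
  {"linear": [0,0,0],"yaw": 8.2},
  {"linear": [0,0,0],"yaw": 8.2},
  {"linear": [0,0,0],"yaw": 8},
  {"linear": [0,0,0],"yaw": 0},
])

```text
time: 7.9
tcp_pos: [0.5235, -0.0227, 0.137]
tool_rot: [2.431, 1.988, -0.001]
wrist_force: [-1.3, -1.3, 0.2]
finger_gap: 0.654
```

```bash
python3 -c "
from go import *
rel(j2w(.007,.128),.12,0); print(ctrl.observe()['joints'])
st=ctrl.observe();p,d=ctrl.read_camera('wrist');cv2.imwrite('pics/w4.png',p[:,:,::-1])"
```

```text
t 7.9 tcp [ 0.5235 -0.0227  0.137 ] jig mm [-79.3  13.1] tooly jig deg 0.0 tilt [ 0.001 -0.001 -1.   ] F [-1.29 -1.31  0.19] gap 0.654
tool delta [0.1149 0.0863 0.017 ] len 0.145
yaw deg 0.0
[-0.61870154  0.42562134  0.74613306  2.01547121 -0.38366643  0.8416996
  0.14364153]
```

View pics/w4.png

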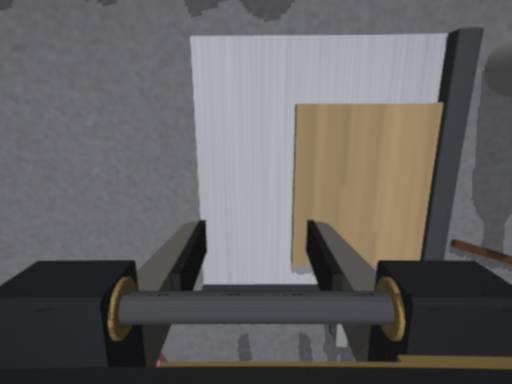

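```bash
python3 -c "
from go import *
st=ctrl.observe()
print((np.array([w2j(a) for a in onplane('wrist',[(295,104),(441,104),(293,265)],.024,st)])*1e3).round(1))"
```

```text
[[-45.1  93.1]
 [ 84.2  92.6]
 [-41.8 -65.6]]
```

Request:
drive_tool([
  {"linear": [0.029,0.0216,0],"yaw": 0},
  {"linear": [0.029,0.0216,0],"yaw": 0},
  {"linear": [0.029,0.0216,0],"yaw": 0},
  {"linear": [0.029,0.0216,0],"yaw": 0},
  {"linear": [0,0,0],"yaw": 0},
])

```text
time: 8.45
tcp_pos: [0.6339, 0.0787, 0.1367]
tool_rot: [2.422, 2.0, 0.004]
wrist_force: [-0.9, -0.1, 0.2]
finger_gap: 0.652
```

```bash
python3 -c "
from go import *
rel(j2w(.007,.125),.019,0)"
```

```text
t 8.45 tcp [0.6339 0.0787 0.1367] jig mm [  8.7 134.4] tooly jig deg 0.56 tilt [ 0.002  0.001 -1.   ] F [-0.9  -0.08  0.15] gap 0.652
tool delta [-0.0095 -0.002   0.1177] len 0.118
yaw deg 0.56
```

Request:
drive_tool([
  {"linear": [0,0,0.03],"yaw": 0},
  {"linear": [0,0,0.04],"yaw": 0},
  {"linear": [0,0,0.03],"yaw": 0},
  {"linear": [0,0,0.012],"yaw": 0},
  {"linear": [0,0,0.005],"yaw": 0},
  {"linear": [0,0,0],"yaw": 0},
  {"linear": [0,0,0],"yaw": 0},
])

```text
time: 9.15
tcp_pos: [0.6323, 0.0738, 0.0221]
tool_rot: [2.431, 1.988, 0.004]
wrist_force: [0.6, 0.0, 0.8]
finger_gap: 0.654
```

```bash
python3 -c "
from go import *
rel(j2w(.007,.077),.0185,0)
p,d=ctrl.read_camera('side');cv2.imwrite('pics/side5.png',cv2.resize(p[130:290,140:360,::-1],None,fx=3.6,fy=3.6))"
```

```text
t 9.15 tcp [0.6323 0.0738 0.0221] jig mm [  8.1 129.3] tooly jig deg 0.03 tilt [ 0.003  0.    -1.   ] F [0.59 0.01 0.79] gap 0.654
tool delta [-0.0523 -0.0011  0.0036] len 0.052
yaw deg 0.03
```

View pics/side5.png

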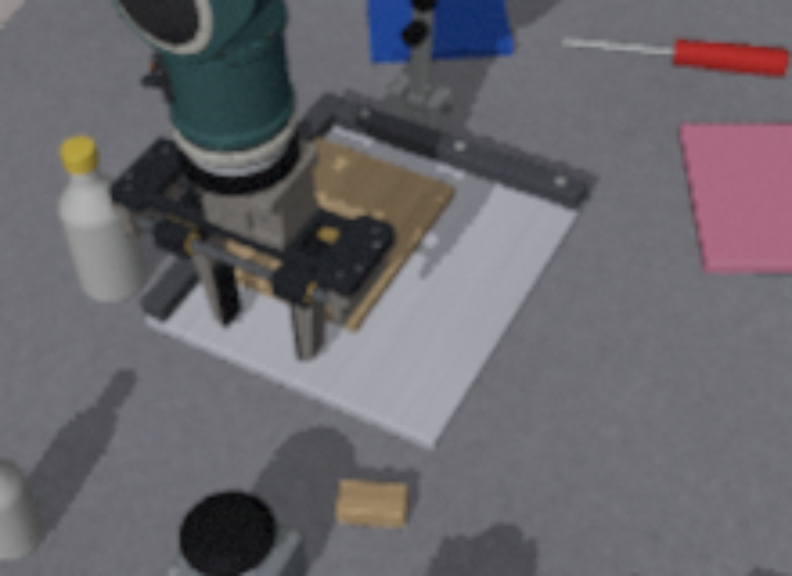

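Request:
drive_tool([
  {"linear": [-0.003,0,0.003],"yaw": 0},
  {"linear": [-0.004,0,0],"yaw": 0},
  {"linear": [-0.004,0,0],"yaw": 0},
  {"linear": [-0.004,0,0],"yaw": 0},
  {"linear": [-0.004,0,0],"yaw": 0},
  {"linear": [-0.004,0,0],"yaw": 0},
  {"linear": [-0.004,0,0],"yaw": 0},
  {"linear": [-0.004,0,0],"yaw": 0},
  {"linear": [-0.004,0,0],"yaw": 0},
  {"linear": [-0.004,0,0],"yaw": 0},
  {"linear": [-0.004,0,0],"yaw": 0},
  {"linear": [-0.003,0,0],"yaw": 0},
])

```text
time: 10.4
tcp_pos: [0.6219, 0.0284, 0.0176]
tool_rot: [2.432, 1.989, -0.0]
wrist_force: [0.2, 0.7, 0.3]
finger_gap: 0.652
```

Request:
drive_tool([
  {"linear": [-0.001,0,0],"yaw": 0},
  {"linear": [-0.001,0,0],"yaw": 0},
  {"linear": [-0.001,0,0],"yaw": 0},
  {"linear": [0,0,0],"yaw": 0},
])

```text
time: 10.8
tcp_pos: [0.6214, 0.0259, 0.0176]
tool_rot: [2.432, 1.989, -0.0]
wrist_force: [0.1, 0.2, 0.3]
finger_gap: 0.656
```

Request:
drive_tool([
  {"linear": [-0.001,0,0],"yaw": 0},
  {"linear": [-0.001,0,0],"yaw": 0},
  {"linear": [0,0,0],"yaw": 0},
])

```text
time: 11.1
tcp_pos: [0.621, 0.0237, 0.0176]
tool_rot: [2.432, 1.989, -0.0]
wrist_force: [-0.3, 0.4, 0.2]
finger_gap: 0.652
```

```bash
python3 -c "
from go import *
rel(j2w(.007,.075),.0185,0)"
```

```text
t 11.1 tcp [0.621  0.0237 0.0176] jig mm [ 6.9 78. ] tooly jig deg 0.0 tilt [ 0. -0. -1.] F [-0.26  0.42  0.15] gap 0.652
tool delta [-0.003   0.0001 -0.0009] len 0.003
yaw deg 0.0
```

Request:
drive_tool([
  {"linear": [-0.001,0,0],"yaw": 0},
  {"linear": [-0.001,0,0],"yaw": 0},
  {"linear": [0,0,0],"yaw": 0},
])

```text
time: 11.4
tcp_pos: [0.6206, 0.0223, 0.0176]
tool_rot: [-2.431, -1.989, -0.0]
wrist_force: [0.5, 1.4, 1.2]
finger_gap: 0.652
```

Request:
drive_tool([
  {"linear": [-0.001,0,0],"yaw": 0},
  {"linear": [-0.001,0,0],"yaw": 0},
  {"linear": [0,0,0],"yaw": 0},
])

```text
time: 11.7
tcp_pos: [0.6202, 0.0221, 0.0176]
tool_rot: [-2.429, -1.989, -0.002]
wrist_force: [-0.3, 6.1, 1.7]
finger_gap: 0.654
```

Request:
drive_tool([
  {"linear": [-0.001,0,0],"yaw": 0},
  {"linear": [-0.001,0,0],"yaw": 0},
  {"linear": [0,0,0],"yaw": 0},
])

```text
time: 12.0
tcp_pos: [0.6201, 0.022, 0.0176]
tool_rot: [-2.427, -1.989, -0.005]
wrist_force: [0.8, 8.8, 0.1]
finger_gap: 0.651
```

```bash
python3 -c "
from go import *
rel(j2w(.007,.075),.0185,0)
p,d=ctrl.read_camera('side');cv2.imwrite('pics/side6.png',cv2.resize(p[130:290,140:360,::-1],None,fx=3.6,fy=3.6))"
```

```text
t 12.0 tcp [0.6201 0.022  0.0176] jig mm [ 6.4 76.1] tooly jig deg 0.15 tilt [ 0.     0.005 -1.   ] F [0.78 8.78 0.1 ] gap 0.651
tool delta [-0.0011  0.0006 -0.0009] len 0.002
yaw deg 0.15
```

View pics/side6.png

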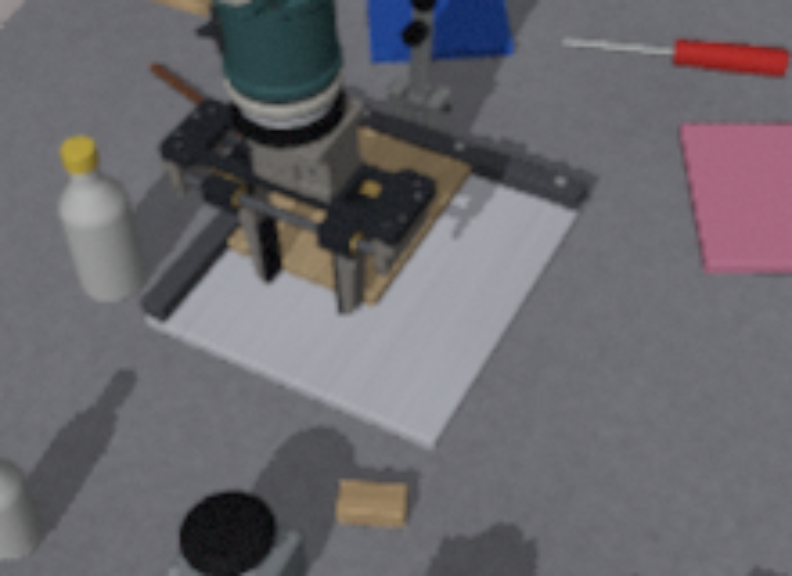

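Request:
drive_tool([
  {"linear": [0.01,0,0],"yaw": 0},
  {"linear": [0.015,0,0],"yaw": 0},
  {"linear": [0,0,-0.04],"yaw": 0},
  {"linear": [0,0,-0.045],"yaw": 0},
  {"linear": [0,0,-0.045],"yaw": 0},
  {"linear": [0,0,-0.045],"yaw": 0},
  {"linear": [0,0,-0.045],"yaw": 0},
  {"linear": [0,0,0],"yaw": 0},
  {"linear": [0,0,0],"yaw": 0},
], fingers=0.0, squeeze=20)

```text
time: 12.95
tcp_pos: [0.6252, 0.0428, 0.2385]
tool_rot: [2.431, 1.988, 0.003]
wrist_force: [-0.4, -0.5, -0.3]
finger_gap: 0.004
```

```bash
python3 -c "
from go import *
rel(j2w(.020,-.195),.23,0)
st=ctrl.observe();p,d=ctrl.read_camera('wrist');cv2.imwrite('pics/w7.png',p[:,:,::-1]);np.save('pics/w7.npy',d)
import pickle;pickle.dump(st,open('pics/w7.pkl','wb'))"
```

```text
t 12.95 tcp [0.6252 0.0428 0.2385] jig mm [ 7.3 97.5] tooly jig deg 0.02 tilt [ 0.002  0.    -1.   ] F [-0.38 -0.54 -0.29] gap 0.004
tool delta [-0.2925  0.0126  0.0083] len 0.293
yaw deg 0.02
```

View pics/w7.png

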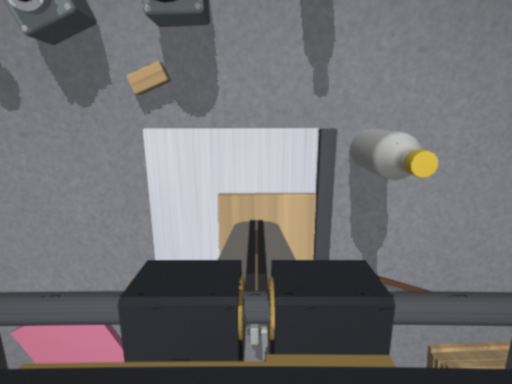

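```bash
python3 -c "
from go import *
p,d=ctrl.read_camera('side');cv2.imwrite('pics/side8.png',cv2.resize(p[110:270,160:320,::-1],None,fx=3.7,fy=3.7,interpolation=cv2.INTER_CUBIC));np.save('pics/side8.npy',d)
p,d=ctrl.read_camera('top');cv2.imwrite('pics/top8.png',cv2.resize(p[120:260,200:360,::-1],None,fx=4,fy=4,interpolation=cv2.INTER_CUBIC))"
```

```text
(no output)
```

View pics/side8.png

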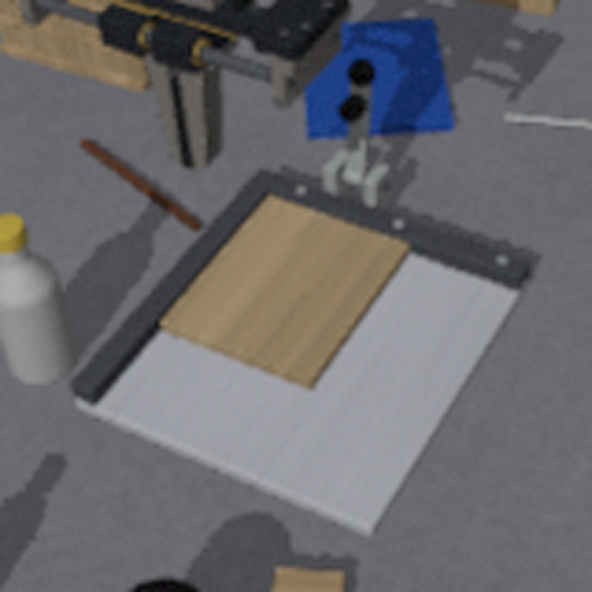

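View pics/top8.png

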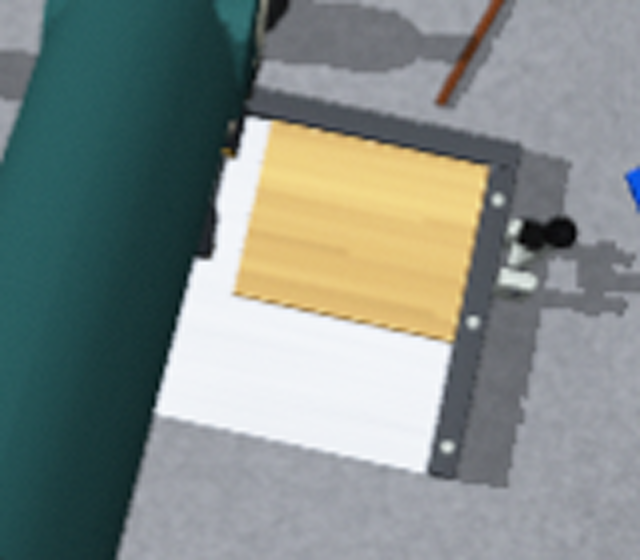

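```bash
python3 -c "
from go import *; from fit import *
t=un([(564,232)],4,(200,120)); s=un([(360,72)],3.7,(160,110))
def ray(n,uv):
    a=onplane(n,uv,0.)[0]; b=onplane(n,uv,.3)[0]; return a,(b-a)/np.linalg.norm(b-a)
a,u=ray('top',t);b,v=ray('side',s)
k=np.linalg.lstsq(np.c_[u,-v],b-a,rcond=None)[0]; A=a+k[0]*u;B=b+k[1]*v
print(A,B,'jig',w2j((A+B)/2))
q=fit('top',TP,un([(269,121),(490,165),(454,342),(233,295)],4,(200,120)))
print(w2j(q),q[2]-JY)
q=fit('side',TP,un([(160,324),(270,196),(410,244),(313,388)],3.7,(160,110)))
print(w2j(q),q[2]-JY)
"
```

```text
[ 0.59270257 -0.19515586  0.1385418 ] [ 0.59590769 -0.19460637  0.13915   ] jig [ 0.0242179  -0.14159218]
top [ 0.6157 -0.0703 -0.1842] [[0.2, -0.1], [-0.3, 0.2], [0.2, -0.1], [-0.2, 0.0]]
[ 0.02041054 -0.01521665] 0.015798414570355107
side [ 0.6169 -0.0681 -0.1894] [[0.3, 0.2], [-0.3, 0.4], [0.2, 0.7], [-0.2, -1.0]]
[ 0.02117436 -0.01283616] 0.010609823625000236
```

The panel is flush with the stop and the fence: its near edge slopes 0.213 in the top crop and the bed edge slopes 0.214. Next is the hold-down arm, with its ball at jig (22,-142) and z 139 mm.

Request:
drive_tool([
  {"linear": [-0.036,0.0016,0],"yaw": 0},
  {"linear": [-0.036,0.0016,0],"yaw": 0},
  {"linear": [-0.036,0.0016,0],"yaw": 0},
  {"linear": [-0.036,0.0016,0],"yaw": 0},
  {"linear": [-0.036,0.0016,0],"yaw": 0},
  {"linear": [-0.036,0.0016,0],"yaw": 0},
  {"linear": [-0.036,0.0016,0],"yaw": 0},
  {"linear": [-0.036,0.0016,0],"yaw": 0},
  {"linear": [-0.004,0,0],"yaw": 0},
  {"linear": [0,0,0],"yaw": 0},
  {"linear": [0,0,0],"yaw": 0},
])

```text
time: 14.2
tcp_pos: [0.5796, -0.2445, 0.2364]
tool_rot: [-2.429, -1.989, 0.001]
wrist_force: [-0.5, -0.1, -0.2]
finger_gap: 0.008
```

```bash
python3 -c "
from go import *
rel(j2w(.021,-.190),.108,0);print(ctrl.observe()['joints'].round(2))"
```

```text
t 14.2 tcp [ 0.5796 -0.2445  0.2364] jig mm [  19.6 -193.2] tooly jig deg 0.1 tilt [-0.002  0.001 -1.   ] F [-0.49 -0.12 -0.21] gap 0.008
tool delta [0.0031 0.0016 0.1284] len 0.128
yaw deg 0.1
[-0.22  0.5   0.8   1.67 -0.38  1.14  0.48]
```

Request:
drive_tool([
  {"linear": [0,0.001,0.03],"yaw": 0},
  {"linear": [0,0,0.035],"yaw": 0},
  {"linear": [0,0,0.03],"yaw": 0},
  {"linear": [0,0,0.02],"yaw": 0},
  {"linear": [0,0,0.012],"yaw": 0},
  {"linear": [0,0,0],"yaw": 0},
  {"linear": [0,0,0],"yaw": 0},
])

```text
time: 14.9
tcp_pos: [0.5811, -0.2459, 0.1112]
tool_rot: [2.43, 1.99, 0.001]
wrist_force: [0.8, -0.4, 0.4]
finger_gap: 0.004
```

```bash
python3 -c "
from go import *
rel(j2w(.021,-.07),.108,0)
p,d=ctrl.read_camera('side');cv2.imwrite('pics/side9.png',cv2.resize(p[60:240,180:360,::-1],None,fx=3.3,fy=3.3,interpolation=cv2.INTER_CUBIC))"
```

```text
t 14.9 tcp [ 0.5811 -0.2459  0.1112] jig mm [  21.4 -194.2] tooly jig deg 0.08 tilt [ 0.001 -0.    -1.   ] F [ 0.8  -0.39  0.4 ] gap 0.004
tool delta [ 0.1242 -0.0003  0.0032] len 0.124
yaw deg 0.08
```

View pics/side9.png

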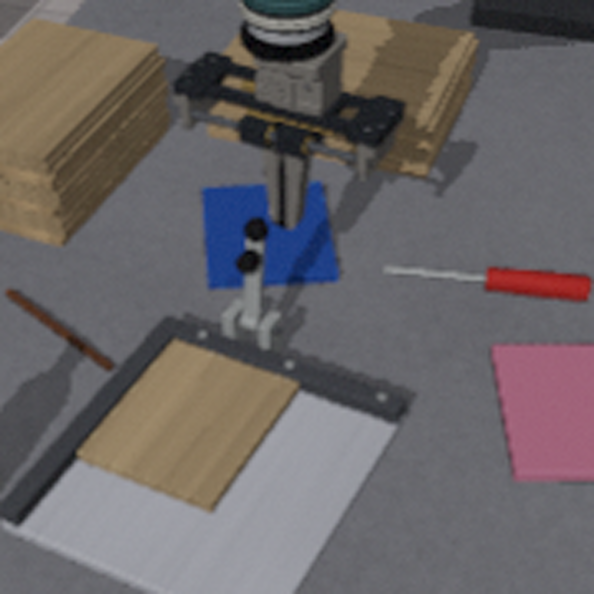

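Request:
drive_tool([
  {"linear": [0.007,0,0],"yaw": 0},
  {"linear": [0.007,0,0],"yaw": 0},
  {"linear": [0.007,0,0],"yaw": 0},
  {"linear": [0.007,0,0],"yaw": 0},
  {"linear": [0.005,0,0],"yaw": 0},
  {"linear": [0.005,0,0],"yaw": 0},
  {"linear": [0.005,0,0],"yaw": 0},
  {"linear": [0.005,0,0],"yaw": 0},
  {"linear": [0.005,0,0],"yaw": 0},
  {"linear": [0.005,0,0],"yaw": 0},
  {"linear": [0.005,0,0],"yaw": 0},
  {"linear": [0.005,0,0],"yaw": 0},
])

```text
time: 16.15
tcp_pos: [0.5939, -0.1793, 0.1105]
tool_rot: [-2.432, -1.989, 0.0]
wrist_force: [0.3, -0.6, -0.8]
finger_gap: 0.004
```

Request:
drive_tool([
  {"linear": [0.005,0,0],"yaw": 0},
  {"linear": [0.005,0,0],"yaw": 0},
  {"linear": [0.005,0,0],"yaw": 0},
  {"linear": [0.005,0,0],"yaw": 0},
  {"linear": [0,0,0],"yaw": 0},
])

```text
time: 16.65
tcp_pos: [0.5982, -0.1588, 0.1105]
tool_rot: [-2.43, -1.99, -0.001]
wrist_force: [0.6, -0.0, 0.0]
finger_gap: 0.005
```

```bash
python3 -c "
from go import *
rel(j2w(.021,-.091),.108,0)
p,d=ctrl.read_camera('side');cv2.imwrite('pics/side10.png',cv2.resize(p[60:240,180:360,::-1],None,fx=3.3,fy=3.3,interpolation=cv2.INTER_CUBIC))"
```

```text
t 16.65 tcp [ 0.5982 -0.1588  0.1105] jig mm [  20.9 -105.5] tooly jig deg 0.1 tilt [ 0.     0.001 -1.   ] F [ 0.56 -0.05  0.03] gap 0.005
tool delta [0.0145 0.0002 0.0025] len 0.015
yaw deg 0.1
```

View pics/side10.png

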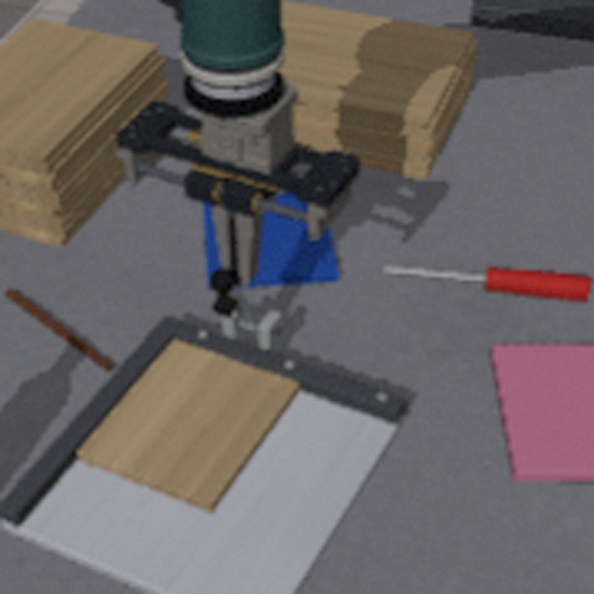

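The ball, at crop (223,282), leans over ahead of the fingertips, so I keep pushing.

Request:
drive_tool([
  {"linear": [0.005,0,0],"yaw": 0},
  {"linear": [0.005,0,0],"yaw": 0},
  {"linear": [0.005,0,0],"yaw": 0},
  {"linear": [0.005,0,0],"yaw": 0},
  {"linear": [0,0,0],"yaw": 0},
  {"linear": [0,0,0],"yaw": 0},
  {"linear": [0,0,0],"yaw": 0},
  {"linear": [0,0,0],"yaw": 0},
])

```text
time: 17.5
tcp_pos: [0.6017, -0.1408, 0.1106]
tool_rot: [2.432, 1.988, -0.0]
wrist_force: [0.2, -0.1, -0.2]
finger_gap: 0.005
```

Request:
drive_tool([
  {"linear": [0,0,0],"yaw": 0},
  {"linear": [0,0,0],"yaw": 0},
  {"linear": [0,0,0],"yaw": 0},
  {"linear": [0,0,0],"yaw": 0},
  {"linear": [0,0,0],"yaw": 0},
  {"linear": [0,0,0],"yaw": 0},
  {"linear": [0,0,0],"yaw": 0},
  {"linear": [0,0,0],"yaw": 0},
])

```text
time: 18.3
tcp_pos: [0.6018, -0.1405, 0.1106]
tool_rot: [2.432, 1.989, 0.0]
wrist_force: [0.6, -1.0, 0.1]
finger_gap: 0.001
```

```bash
python3 -c "
from go import *
rel(j2w(.021,-.091),.108,0)
p,d=ctrl.read_camera('side');cv2.imwrite('pics/side11.png',cv2.resize(p[60:240,180:360,::-1],None,fx=3.3,fy=3.3,interpolation=cv2.INTER_CUBIC))"
```

```text
t 18.3 tcp [ 0.6018 -0.1405  0.1106] jig mm [ 20.8 -86.8] tooly jig deg 0.02 tilt [ 0.  0. -1.] F [ 0.63 -1.01  0.07] gap 0.001
tool delta [-0.0042  0.0002  0.0026] len 0.005
yaw deg 0.02
```

View pics/side11.png

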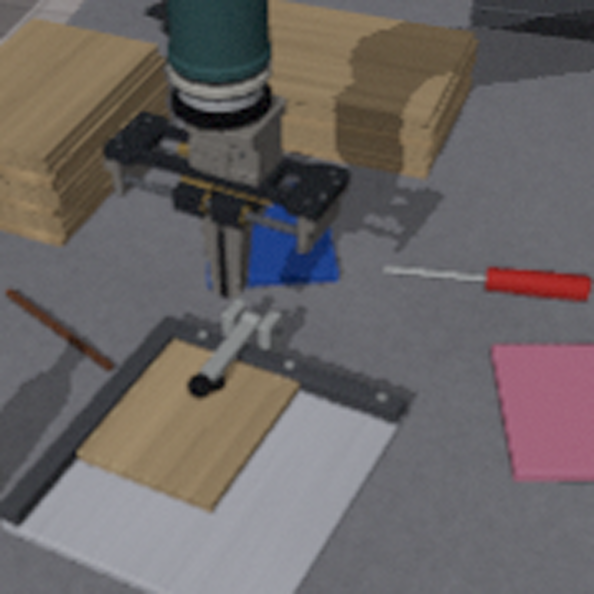

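Request:
drive_tool([
  {"linear": [0,0,-0.03],"yaw": 0},
  {"linear": [0,0,-0.045],"yaw": 0},
  {"linear": [0,0,-0.045],"yaw": 0},
  {"linear": [0,0,0],"yaw": 0},
])

```text
time: 18.75
tcp_pos: [0.605, -0.1422, 0.2368]
tool_rot: [2.426, 1.983, 0.012]
wrist_force: [0.4, -0.4, -0.2]
finger_gap: 0.004
```

```bash
python3 -c "
from go import *
rel([.425,.210],.22,0)
p,d=ctrl.read_camera('side');P=cloud('side',d)
cv2.imwrite('pics/side12.png',cv2.resize(p[130:250,180:320,::-1],None,fx=5,fy=5,interpolation=cv2.INTER_CUBIC))
for (x,y) in [(203,385),(215,365),(240,335),(260,430)]:
    u,v=int(x/3.3+180),int(y/3.3+60); q=P[v,u]; print(u,v,q.round(4),(w2j(q)*1e3).round(1))"
```

```text
t 18.75 tcp [ 0.605  -0.1422  0.2368] jig mm [ 24.3 -87.8] tooly jig deg -0.01 tilt [ 0.011 -0.001 -1.   ] F [ 0.43 -0.39 -0.17] gap 0.004
tool delta [ 0.3094 -0.2466  0.0145] len 0.396
yaw deg -0.01
241 176 [ 0.61   -0.0813  0.0552] [ 17.  -27.2]
245 170 [ 0.6091 -0.1139  0.0493] [ 22.7 -59.3]
252 161 [ 0.6012 -0.1561  0.0499] [  23.2 -102.2]
258 190 [ 0.5572 -0.0701  0.0247] [-36.9 -26.7]
```

View pics/side12.png

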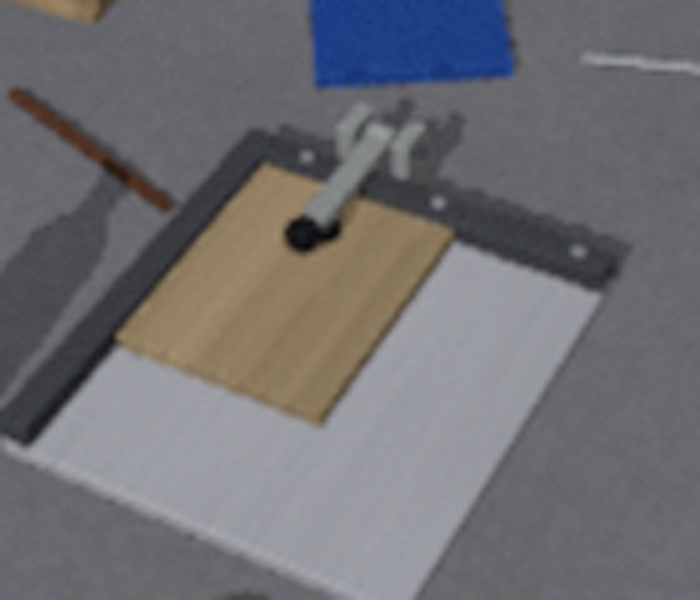

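The arm is level: the bar top is at z 49–50 mm along its length and the ball top at 55 mm. The foot rests on the panel and the panel is still flush. Now to the start button.

Request:
drive_tool([
  {"linear": [0.031,-0.0247,0],"yaw": 0},
  {"linear": [0.031,-0.0247,0],"yaw": 0},
  {"linear": [0.031,-0.0247,0],"yaw": 0},
  {"linear": [0.031,-0.0247,0],"yaw": 0},
  {"linear": [0.031,-0.0247,0],"yaw": 0},
  {"linear": [0.031,-0.0247,0],"yaw": 0},
  {"linear": [0.031,-0.0247,0],"yaw": 0},
  {"linear": [0.031,-0.0247,0],"yaw": 0},
  {"linear": [0.031,-0.0247,0],"yaw": 0},
  {"linear": [0.031,-0.0247,0],"yaw": 0},
  {"linear": [0,0,0],"yaw": 0},
  {"linear": [0,0,0],"yaw": 0},
])

```text
time: 20.0
tcp_pos: [0.4203, 0.2126, 0.2297]
tool_rot: [2.429, 1.992, -0.003]
wrist_force: [0.2, -0.3, -0.9]
finger_gap: 0.002
```

```bash
python3 -c "
from go import *
rel([.437,.275],.12,0);print(ctrl.observe()['joints'].round(2))
st=ctrl.observe();p,d=ctrl.read_camera('wrist');cv2.imwrite('pics/w13.png',p[:,:,::-1]);np.save('pics/w13.npy',d)
import pickle;pickle.dump(st,open('pics/w13.pkl','wb'))"
```

```text
t 20.0 tcp [0.4203 0.2126 0.2297] jig mm [-227.3  223.2] tooly jig deg 0.15 tilt [-0.001 -0.001 -1.   ] F [ 0.19 -0.32 -0.92] gap 0.002
tool delta [0.0647 0.0042 0.1096] len 0.127
yaw deg 0.15
[-1.2   0.15  0.74  2.05 -0.12  0.99 -0.6 ]
```

View pics/w13.png

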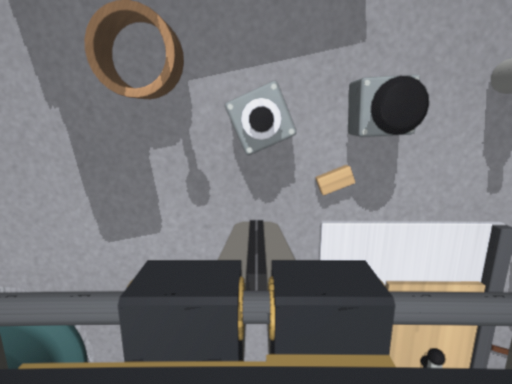

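```bash
python3 -c "
from go import *
import pickle
st=pickle.load(open('pics/w13.pkl','rb'));d=np.load('pics/w13.npy');P=cloud('wrist',d,st)
print(onplane('wrist',[(261,118.5)],.072,st), onplane('wrist',[(400,105)],.083,st))
for u,v in [(261,118),(258,121),(247,118),(276,118),(261,104),(261,134),(244,118),(236,110),(285,130)]: print(u,v,P[v,u].round(4))
p=cv2.imread('pics/w13.png');cv2.imwrite('pics/w13c.png',cv2.resize(p[70:280,200:320],None,fx=2.8,fy=2.8,interpolation=cv2.INTER_CUBIC))
T=R.from_rotvec(st['tool_rot']).as_matrix()
# finger tips in tool frame
Q=(P-st['tcp_pos'])@T
m=(np.abs(Q[...,2])<.06)&(np.abs(Q[...,1])<.04)&(np.abs(Q[...,0])<.04)
for z in np.arange(-.06,.01,.01):
    k=m&(Q[...,2]>=z)&(Q[...,2]<z+.01)
    if k.sum(): print(round(z,3),k.sum(),Q[k].min(0).round(4),Q[k].max(0).round(4))
"
```

```text
[[0.43797812 0.27694874 0.072     ]] [[0.57594825 0.26210394 0.083     ]]
261 118 [0.4381 0.2774 0.0716]
258 121 [0.4344 0.2751 0.0721]
247 118 [0.4234 0.2803 0.0616]
276 118 [0.454  0.2741 0.0625]
261 104 [0.441  0.2915 0.0605]
261 134 [0.4349 0.2607 0.0632]
244 118 [0.4202 0.2809 0.0622]
236 110 [0.4127 0.2911 0.0484]
285 130 [0.4625 0.2588 0.0486]
-0.06 409 [ 0.0097 -0.0171 -0.06  ] [ 0.0119  0.0163 -0.05  ]
-0.05 746 [-0.0052 -0.0171 -0.05  ] [ 0.0119  0.0162 -0.0401]
-0.04 519 [ 0.0099 -0.0161 -0.04  ] [ 0.0116  0.0151 -0.03  ]
-0.03 398 [ 0.0096 -0.0152 -0.03  ] [ 0.0112  0.0141 -0.02  ]
-0.02 324 [ 0.0093 -0.0148 -0.02  ] [ 0.0112  0.0139 -0.01  ]
-0.01 236 [ 0.009 -0.014 -0.01 ] [ 0.0111  0.0127 -0.0002]
0.0 9 [ 0.0091 -0.0088  0.0002] [0.0104 0.0043 0.0013]
```

View pics/w13c.png

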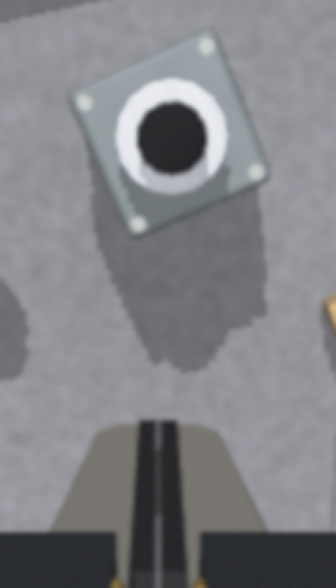

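Request:
drive_tool([
  {"linear": [0.033,0.0022,0],"yaw": 0},
  {"linear": [0.033,0.0022,0],"yaw": 0},
  {"linear": [0,0,0.04],"yaw": 0},
  {"linear": [0,0,0.04],"yaw": 0},
  {"linear": [0,0,0.03],"yaw": 0},
  {"linear": [0,0,0.02],"yaw": 0},
  {"linear": [0,0,0.01],"yaw": 0},
  {"linear": [0,0,0],"yaw": 0},
  {"linear": [0,0,0],"yaw": 0},
])

```text
time: 20.95
tcp_pos: [0.4396, 0.2757, 0.0913]
tool_rot: [2.433, 1.987, 0.002]
wrist_force: [-0.4, -0.3, 0.9]
finger_gap: 0.003
```

```bash
python3 -c "
from go import *
rel([.4375,.2765],.066,0)
p,d=ctrl.read_camera('side');cv2.imwrite('pics/side14.png',cv2.resize(p[230:350,180:320,::-1],None,fx=5,fy=5,interpolation=cv2.INTER_CUBIC))"
```

```text
t 20.95 tcp [0.4396 0.2757 0.0913] jig mm [-220.9  288.8] tooly jig deg -0.07 tilt [ 0.001  0.    -1.   ] F [-0.37 -0.3   0.88] gap 0.003
tool delta [ 0.0004 -0.0023  0.0253] len 0.025
yaw deg -0.07
```

View pics/side14.png

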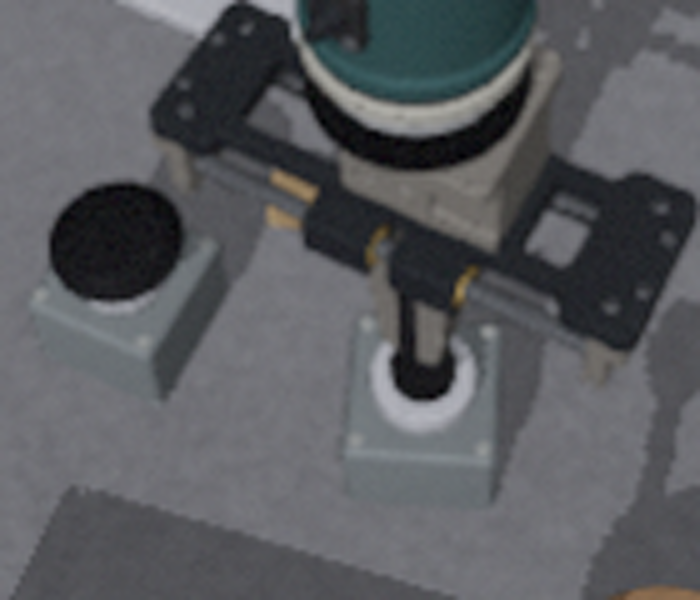

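Request:
drive_tool([
  {"linear": [0,-0.002,0.008],"yaw": 0},
  {"linear": [0,0,0.006],"yaw": 0},
  {"linear": [0,0,0.003],"yaw": 0},
  {"linear": [0,0,0.002],"yaw": 0},
  {"linear": [0,0,0.002],"yaw": 0},
  {"linear": [0,0,0.002],"yaw": 0},
  {"linear": [0,0,0.001],"yaw": 0},
  {"linear": [0,0,0.001],"yaw": 0},
  {"linear": [0,0,0],"yaw": 0},
  {"linear": [0,0,0],"yaw": 0},
])

```text
time: 22.0
tcp_pos: [0.4364, 0.2766, 0.0663]
tool_rot: [-2.431, -1.988, 0.001]
wrist_force: [-4.6, -2.7, 10.8]
finger_gap: 0.0
```

Request:
drive_tool([
  {"linear": [0,0,0.001],"yaw": 0},
  {"linear": [0,0,0],"yaw": 0},
  {"linear": [0,0,0],"yaw": 0},
])

```text
time: 22.3
tcp_pos: [0.4364, 0.2767, 0.0662]
tool_rot: [-2.43, -1.987, 0.0]
wrist_force: [-6.8, -3.4, 21.0]
finger_gap: 0.003
```

Request:
drive_tool([
  {"linear": [0,0,-0.003],"yaw": 0},
  {"linear": [0,0,-0.01],"yaw": 0},
  {"linear": [0,0,-0.04],"yaw": 0},
  {"linear": [0,0,-0.045],"yaw": 0},
  {"linear": [0,0,-0.045],"yaw": 0},
  {"linear": [-0.04,0,-0.02],"yaw": 0},
  {"linear": [-0.03,0,0],"yaw": 0},
  {"linear": [0,0,0],"yaw": 0},
  {"linear": [0,0,0],"yaw": 0},
])

```text
time: 23.2
tcp_pos: [0.4231, 0.208, 0.2281]
tool_rot: [-2.432, -1.987, -0.003]
wrist_force: [0.4, 0.1, 0.1]
finger_gap: 0.004
```

```bash
python3 -c "
from go import *
rel(None,0)
st=ctrl.observe();p,d=ctrl.read_camera('wrist');P=cloud('wrist',d,st);cv2.imwrite('pics/w15.png',p[:,:,::-1])
for c in [(.438,.277),(.576,.262)]:
    k=np.linalg.norm(P[...,:2]-c,axis=-1)<.009; print(k.sum(),np.nanmedian(P[k][:,2]).round(4))
p,d=ctrl.read_camera('side');P=cloud('side',d);cv2.imwrite('pics/side15.png',cv2.resize(p[110:350,100:340,::-1],None,fx=2.5,fy=2.5,interpolation=cv2.INTER_CUBIC))
c=(.438,.277);k=np.linalg.norm(P[...,:2]-c,axis=-1)<.009; print(k.sum(),np.nanmedian(P[k][:,2]).round(4))
for y in [-.1,-.06,-.04]:
    w=j2w(.02,y);k=np.linalg.norm(P[...,:2]-w,axis=-1)<.007; print(y,P[k][:,2].round(3).max())
"
```

```text
t 23.2 tcp [0.4231 0.208  0.2281] jig mm [-223.6  219.2] tooly jig deg -0.05 tilt [ 0.001  0.002 -1.   ] F [0.43 0.05 0.07] gap 0.004
242 0.072
284 0.085
57 0.0737
-0.1 0.027Traceback (most recent call last):
  File "<string>", line 10, in <module>
    w=j2w(.02,y);k=np.linalg.norm(P[...,:2]-w,axis=-1)<.007; print(y,P[k][:,2].round(3).max())
                                                                     ~~~~~~~~~~~~~~~~~~~~~~^^
    return umr_maximum(a, axis, None, out, keepdims, initial, where)
ValueError: zero-size array to reduction operation maximum which has no identity
```

View pics/side15.png

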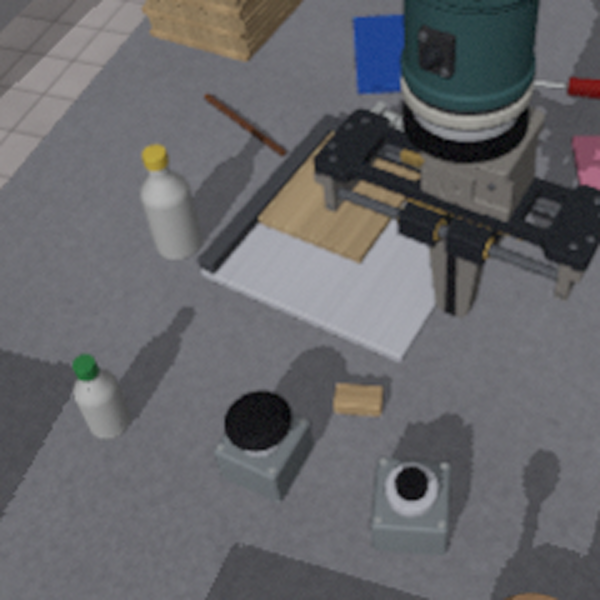

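```bash
python3 -c "
from go import *
p,d=ctrl.read_camera('top');cv2.imwrite('pics/top16.png',cv2.resize(p[100:260,140:360,::-1],None,fx=3.6,fy=3.6,interpolation=cv2.INTER_CUBIC))"
```

```text
(no output)
```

View pics/top16.png

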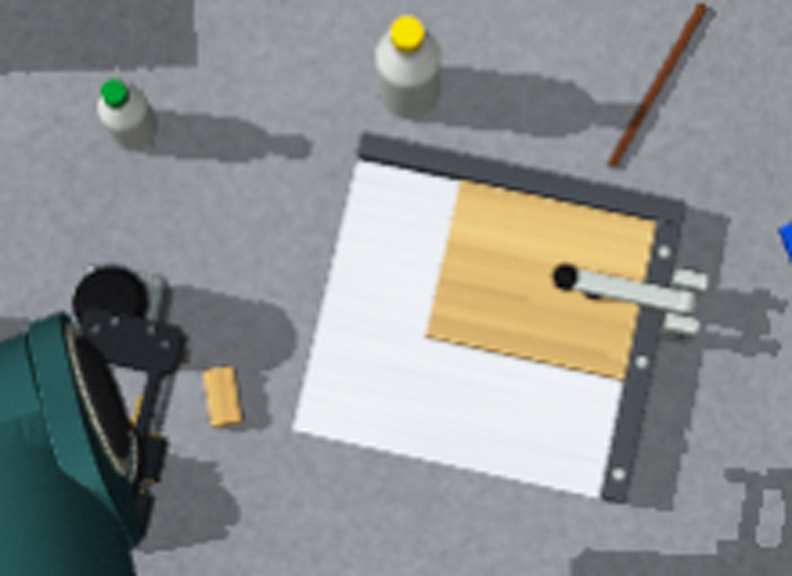

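The panel is flush in the corner, from (460,182) to (655,220), and the hold-down lies across it with its ball at (565,277). The bottles, pencil and offcut are where they were at the start. I'm handing it in.

```bash
python3 -c "
from workcell import ctrl
print(ctrl.sign_off())"
```

```text
the job is handed in; nothing more can be done
None
```

The panel is home against both the far stop and the side fence, held by the hold-down arm, and the start button has been pressed and let go. I handed the job in at about 23 s of the 72 s allowed. Sign-off gives no verdict, so the checks below are my own.

- **Panel:** I slid it to the stop and then to the fence with the open fingers, each time until it met about 9 N of firm resistance. Camera fits put its centre at about x +20 to +21 and y −13 to −15 mm in the jig frame, against +20 and −15 for home.
- **Hold-down arm:** I tipped it over with the shut fingers and it fell level. The bar top read 49–50 mm along its length, which means the foot is resting on the panel. The last top picture showed it still down.
- **Start button:** I pressed until it bottomed at z 66 mm, with 21 N and no further travel, then let it go. Its top then read 72 mm, so it is fully out again.
- **Stop button and other things:** The mushroom button was not touched and read 85 mm at its top. Both bottles, the pencil and the offcut matched the first picture; I did not check the tape or screwdriver against the first pictures, and nothing went near them. The arm ended in free air with no force on it.

Two checks disagreed or failed:
- **Angle:** The corner fits gave the panel 0.010–0.016 rad off square, which is inside the 0.03 limit. Comparing edge slopes directly in the top picture gave no measurable angle.
- **Hold-down recheck:** The gripper hid the arm from the side camera at the end, so I could not repeat the height reading there and used the top picture instead.

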